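# Clamp a board in the cam vise by cranking onto the dwell

### The arm

A 6-joint arm with a two-finger parallel gripper is mounted at the origin on the work surface. World frame = base frame: x ahead of the robot, y to its left, z up, the work surface at z = 0. Lengths are in mm, angles in rad, forces in N, time in s.
With the tool pointing down it reaches from about 400 to 925 mm from the base axis. Payload 12.5 kg.
Tool frame: the origin (TCP) lies at the very end of the fingers, on their centre line; the grasp point (between the pads) lies 19 mm behind it (env.grasp_offset is the distance from the TCP to the grasp point, in mm); z points along the fingers, y is the direction in which the jaws open and shut (so a half turn about z gives the same grasp; the last joint's range is limited). The gripper opens to 95 mm and grips with 3 to 60 N. Pads are 20 mm wide; open, the fingers measure 119 mm over their backs; the gripper's body (75 mm by 180 mm) begins 59 mm behind the grasp point.
Start: joints at [-1.423, 0.491, 1.559, -0, 1.092, -0.106], TCP at [156.95, -604.991, 214.661] pointing down, gripper open.
Joint ranges: [-3.1, 3.1], [-0.84, 2.19], [0.05, 2.79], [-1.13, 4.28], [0.06, 2.93], [-2.69, 2.69]. Speed limits (rad/s): [2.22, 2.22, 2.79, 3.14, 3.14, 3.14].

### API

Orientations are given as [roll, pitch, yaw] about the fixed x, y, z axes, in that order (R = Rz(yaw) Ry(pitch) Rx(roll)).
In Python, from cell import env gives the robot as it stands. The module is installed in compiled form; this text tells all that it offers.
- The arm moves only by the shell command python3 -m pendant 'ROWS'. ROWS is JSON, one flat list of numbers, 5 for each row, row after row: the shift along the tool's x, y, z as a fraction of full scale, then the turn about the tool's z as a fraction of full scale, then the gripper's target within -1 to 1 (shut at 1, half-way at 0, fully open at -1). In form: [x, y, z, turn, grip, x, y, z, turn, grip, ...]. A call has 1 to 10 rows; each row shifts and turns the commanded pose from where the row before left it, along the tool's axes as they then stand; what a row does not reach is not made up. Full scale, the value 1, is 0.4 m for a shift and 180 degrees for a turn. A row lasts 1/8 s, in which the tool goes at most 62.5 mm and 10.7 degrees, less where a joint would pass 70% of its speed; a pose out of reach is approached as far as the arm can. A call with a number of a shift or a turn outside -1 to 1 is refused whole. A call with a gripper value outside its range is refused whole. The fingers move at their own pace and stop on an object; the grip force is fixed at half the most. Time passes only in rows, so rows that do not move let the fingers close. It gives the time, the measured TCP pose, the force and the opening at its end, in the units of the state.
- env.state(): the state, without advancing time (a new reading comes with each control period).
- env.read_camera(name): name is "scene" or "top" or "wrist"; returns the picture (400x640x3 uint8, red, green, blue); there is no depth.
- env.camera_model(name): a dict with "fx", "fy", "cx", "cy" (pixels), "k1" (the pictures are not rectified: a ray, as slopes to the right and down, at radius r is drawn at 1 + k1 r^2 times it, then the intrinsics apply), "view" (4x4, takes a point from world to camera coordinates); the wrist camera has in their place "tool_from_camera" (4x4, takes a point from camera to tool coordinates, whose origin is the TCP and whose axes are the flange's). Camera axes: x right, y down, z forward; pixel columns grow to the right and rows downward; lengths in mm; the calibration is good to about 2 mm. A picture is of the moment at which its call begins: read the wrist's pose just before it. camera_model takes no time and is no camera call.
- env.job_done(): hands the job in, once; it reports no verdict.
Trained networks look in the newest picture that a camera, given by its name, has taken for a name from the list of things; names that differ only in an ending like _2 or _b are one class to them, and where a whole thing is asked for, a point or a joint stands for the part that bears it (a point fixed in the world has none). Each returns a list of dicts, best first, with "confidence" (0 to 1); they miss things now and then, are a little off and sometimes report something else, mostly with a low value. They report only what shows in the picture. A call takes as long as a camera call. They do not tell look-alikes from the thing itself.
- env.masks_of(thing, camera): "region" (400x640 bool, what is visible of it).
- env.landmark_of(thing, camera): "xyz" ([x, y, z] in mm, in world coordinates, good to about 4 mm: a listed point, or the origin of a listed thing).
The state is a dict: "t": time; "joints": joint angles; "qvel": joint speeds; "tau": joint torques, N m; "eef_pos": TCP position; "tcp_rot": TCP orientation; "ft_force": force on the tool from outside, world axes, zero at the start; "moment": the same for the moment, N m; "opening": opening from 0.0 (shut) to 1.0 (fully open).
Only numpy, scipy, OpenCV 4.12 (cv2) and the standard library are available. Lean on these libraries where they do the work, as an engineer would, in place of code of your own. Each camera call takes 0.05 s, during which the arm holds its last target.

### The job

Stand the long board on edge in the cam vise, between the sliding jaw and the fence. Then turn the crank gently counter-clockwise (seen from above), feeling the load through the handle and never straining it against the stop, until the roller follower rests on the cam's flat dwell and the board stays clamped when you let go. Leave the other things on the bench where they are.

Things in the scene. Friction and masses are not known exactly. Their poses are not given: they have to be found in the camera images.
- board: Light-wood board standing on its long narrow edge on the bench beside the vise: 140 mm long (its x), 36 thick (its y), 70 tall (its z), 130 to 250 g. Origin at the centre of its underside. A smaller piece of the same wood (75 x 50 x 35 mm) lies nearby and is not to be used.
- vise: Cam vise fixed to the bench: grey plate, 160 mm (x -80 to 80) by 270 (y -75 to 195), deck 12 mm above the bench. Origin at bench height on the vertical camshaft axis; z up, +y from cam to fence. Fence: bar 150 mm along x, clamping face at y = 144 mm, top 36 mm above the bench.
- seat (a point): Middle of the bay between jaw and fence, on the deck (12 mm above the bench); vise frame x 0, y 122 mm. With the jaw back the bay is 44 mm wide. The board's underside centre goes here, long side along the fence (vise x); it then stands 46 mm proud of jaw and fence, and must be within 35 mm of the middle along the fence.
- jaw: Aluminium sliding jaw: bar 90 mm along vise x, 14 mm thick, top 36 mm above the bench. Origin 62 mm behind its face (vise -y), 29 mm above the bench; face at y = 100 mm when back. The follower pushes it through a spring (3 N/mm): it meets the board after about 8 mm and presses it with roughly 35 N on the dwell.
- roller (a point): Axis of the follower's brass roller (16 mm across) that rides on the cam's edge, 29 mm above the bench. In the vise frame x = 0, y = 38 mm with the jaw back, 58 mm on the dwell; it must finish within 0.5 mm of that. The lift is steep at first and ever slower, so near the top the roller hardly tells where the dwell begins.
- handle_top (a point): Centre of the top of the crank's black upright handle: round sleeve 24 mm across, 60 to 105 mm above the bench, spinning freely on its pin, on a circle of 65 mm radius about the vise axis; arm top 57 mm high. A loose dog lets it turn almost freely (under 1 N) for an unknown 0.05 to 0.9 rad before it drives the cam; the crank is clamped on its spline at any angle.
- pin_seat (a point): Where the handle's top centre stands on the crank when unloaded. The pin sits in a rubber bush (8 N/mm any way sideways); forced more than 3 mm aside (24 N) it is damaged, so keep sideways force on the handle well below that.
- axis_top (a point): Top of the camshaft on its axis, 60 mm above the bench. Turned counter-clockwise, the cam's load at the handle rises to 8-12 N, then dies to 1-5 N (friction) as the roller reaches the dwell, a cam arc about 1 rad long, its middle 2.3 rad after driving began. Let go well before, it springs back; 1.2 rad past its middle is a hard stop.
- offcut: Bystander, to be left alone: short wood offcut; origin at the centre of its underside.
- square: Bystander, to be left alone: try square; origin at the centre of its underside.
- tape: Bystander, to be left alone: tape measure; origin at the centre of its underside.
- can: Bystander, to be left alone: closed steel can; origin at the centre of its underside.
- glue: Bystander, to be left alone: glue bottle; origin at the centre of its underside.
- driver: Bystander, to be left alone: screwdriver; origin at the centre of its underside.
- bushing: Bystander, to be left alone: bushing lying on the vise; origin at the centre of its underside.
Not all that is in view belongs to the job. Leave any black, red or yellow look-alike of the board alone.

How it is judged:
By the outcome, as a careful person would: the job done as asked, in the order asked, and still so for the second after the job is handed in, with the robot touching nothing.
It also fails if it takes over 69 s, if anything falls off the work surface, if the arm or the gripper's body presses on something with over 40 N, if the wrist force passes 120 N, or if a joint passes its speed limit or range.

## Working session

There is one attempt and no reset: what is moved stays moved. The work goes in short steps, Python scripts to look and compute and a shell command to move; the robot and the scene stay as the last step left them, time stands still between calls to the robot, and variables do not carry over. Pictures are saved under pics/ and viewed, and the job is handed in when it is done.

```bash
mkdir -p pics; ls
cat > h.py <<'E'
import numpy as np,cv2
from cell import env
def save(img,name,crop=None,scale=1):
    if crop: x0,y0,x1,y1=crop; img=img[y0:y1,x0:x1]
    if scale!=1: img=cv2.resize(img,None,fx=scale,fy=scale,interpolation=cv2.INTER_CUBIC)
    cv2.imwrite('pics/'+name,img[:,:,::-1])
E
python3 - <<'E'
from h import *
print(env.state())
for c in ('scene','top','wrist'):
    save(env.read_camera(c),f'a_{c}.png')
    m=env.camera_model(c); print(c,m)
E
```

```text
pics
{'t': 0.0, 'joints': array([-1.42261126e+00,  4.91551504e-01,  1.55948307e+00, -3.41177104e-05,
        1.09171830e+00, -1.05628229e-01]), 'qvel': array([ 3.57759825e-05, -1.64219422e-04, -1.52814847e-03, -1.12551617e-03,
        2.28437719e-03, -7.15639115e-04]), 'tau': array([-2.19605492e-03, -6.12654305e+01, -2.58188635e+01,  6.91383239e-02,
        4.80959541e-02, -8.72404007e-05]), 'eef_pos': array([ 156.89286693, -604.71175623,  214.0551853 ]), 'tcp_rot': array([-3.14043571e+00, -9.22343393e-05,  2.53828983e-01]), 'ft_force': array([ 0.4300951 ,  0.22092261, -0.02778394]), 'moment': array([ 0.02839317, -0.02671244, -0.06436503]), 'opening': 1.0036645364351784}
scene {'fx': 399.1693413692619, 'fy': 399.1693413692619, 'cx': 318.8599013354586, 'cy': 197.87447660352694, 'k1': -0.06274373767705019, 'view': array([[ 8.74407512e-01,  4.85167815e-01,  4.86765402e-03,
        -5.17312665e+02],
       [ 4.08282636e-01, -7.30344645e-01, -5.47633078e-01,
        -1.32454611e+02],
       [-2.62138879e-01,  4.80841856e-01, -8.36704439e-01,
         1.49762898e+03],
       [ 0.00000000e+
[... 349 characters left out ...]
,
         5.62685700e+02],
       [ 6.92201146e-02,  6.41066166e-03, -9.97580813e-01,
         1.45736716e+03],
       [ 0.00000000e+00,  0.00000000e+00,  0.00000000e+00,
         1.00000000e+00]])}
wrist {'fx': 292.72013162993903, 'fy': 292.72013162993903, 'cx': 314.6367833427541, 'cy': 198.40669193455574, 'k1': -0.040710260501465347, 'tool_from_camera': array([[ 2.36706271e-04, -9.57862288e-01, -2.87227752e-01,
         8.04907686e+01],
       [ 9.99999832e-01,  3.78720000e-04, -4.38869064e-04,
        -3.17418154e-01],
       [ 5.29155020e-04, -2.87227599e-01,  9.57862217e-01,
        -1.69105764e+02],
       [ 0.00000000e+00,  0.00000000e+00,  0.00000000e+00,
         1.00000000e+00]])}
```

View pics/a_top.png

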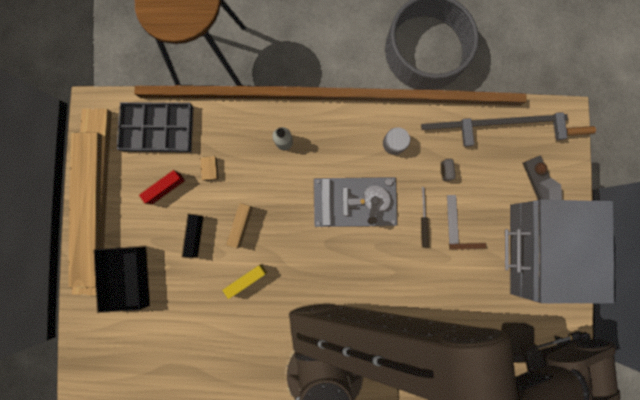

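View pics/a_scene.png

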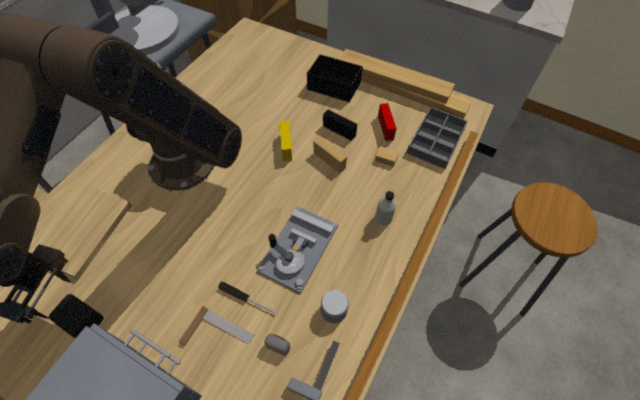

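View pics/a_wrist.png

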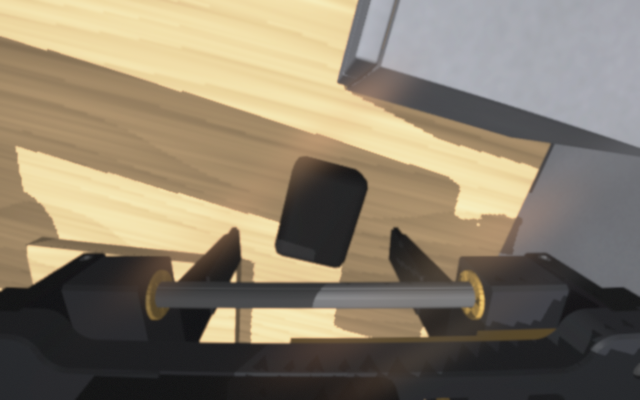

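Board candidates in the top view are light wood (240,226), black (193,236), red (161,187), yellow (244,281) and the small offcut (209,168). The light wood one fits the description. The vise is at about (355,202), with its fence to the left, towards world +y. Next come the enlarged crops and the networks.

```bash
cat >> h.py <<'E'
def cam2pix(m,P,view=None):
    V=m['view'] if view is None else view
    P=np.atleast_2d(P); c=(V[:3,:3]@P.T).T+V[:3,3]
    s=c[:,:2]/c[:,2:]; r2=(s**2).sum(1,keepdims=True); s=s*(1+m['k1']*r2)
    return np.c_[m['fx']*s[:,0]+m['cx'],m['fy']*s[:,1]+m['cy']]
def ray(m,uv,view=None):
    V=m['view'] if view is None else view
    d=np.array([(uv[0]-m['cx'])/m['fx'],(uv[1]-m['cy'])/m['fy']]); s=d.copy()
    for _ in range(20): s=d/(1+m['k1']*(s@s))
    R=V[:3,:3]; o=-R.T@V[:3,3]; v=R.T@np.r_[s,1]
    return o,v/np.linalg.norm(v)
def atz(m,uv,z,view=None):
    o,v=ray(m,uv,view); return o+v*(z-o[2])/v[2]
def tri(rs):
    A=np.zeros((3,3));b=np.zeros(3)
    for o,v in rs:
        M=np.eye(3)-np.outer(v,v);A+=M;b+=M@o
    p=np.linalg.solve(A,b); return p,[np.linalg.norm((np.eye(3)-np.outer(v,v))@(p-o)) for o,v in rs]
def wview(st,m):
    from scipy.spatial.transform import Rotation as Ro
    T=np.eye(4);T[:3,:3]=Ro.from_euler('xyz',st['tcp_rot']).as_matrix();T[:3,3]=st['eef_pos']
    return np.linalg.inv(T@m['tool_from_camera'])
E
python3 - <<'E'
from h import *
t=env.read_camera('top'); s=env.read_camera('scene')
save(t,'b_top.png',(180,140,420,300),3.3); save(s,'b_scene.png',(220,90,440,320),2.6)
for c in ('top','scene'):
    for n in ('board','vise','seat','jaw','roller','handle_top','axis_top','bushing','offcut'):
        print(c,n,[(np.round(d['xyz'],1).tolist(),round(d['confidence'],2)) for d in env.landmark_of(n,c)][:3])
print(env.state()['t'])
E
```

```text
top board [([595.1, 542.0, 3.1], 0.94), ([442.9, 434.6, 2.0], 0.87), ([301.9, 261.7, 0.6], 0.83)]
top vise [([566.0, -150.0, -0.0], 0.75), ([478.2, 280.6, 6.9], 0.22)]
top seat [([565.5, -25.7, 9.7], 0.73)]
top jaw []
top roller [([563.9, -111.6, 32.8], 0.75)]
top handle_top [([763.0, -219.1, -1.6], 0.63), ([504.0, -136.1, 102.7], 0.42)]
top axis_top [([566.2, -150.1, 60.6], 0.65), ([476.6, 282.2, 2.7], 0.5)]
top bushing [([630.9, -194.3, 14.3], 0.41)]
top offcut [([665.5, 389.0, -1.5], 0.96)]
scene board [([442.5, 436.4, -0.9], 0.96), ([476.9, 281.7, -0.8], 0.76), ([304.7, 259.5, -1.4], 0.72)]
scene vise [([568.0, -146.1, 0.2], 0.98)]
scene seat [([562.7, -26.7, 12.6], 0.64)]
scene jaw []
scene roller [([568.3, -110.0, 29.8], 0.51)]
scene handle_top [([503.5, -138.7, 106.9], 0.67), ([562.6, -23.8, 15.0], 0.31)]
scene axis_top [([569.1, -148.0, 60.3], 0.61), ([515.1, -312.0, -7.5], 0.56)]
scene bushing [([630.8, -195.0, 10.9], 0.4)]
scene offcut [([664.3, 395.6, -2.7], 0.63)]
1.15
```

View pics/b_top.png

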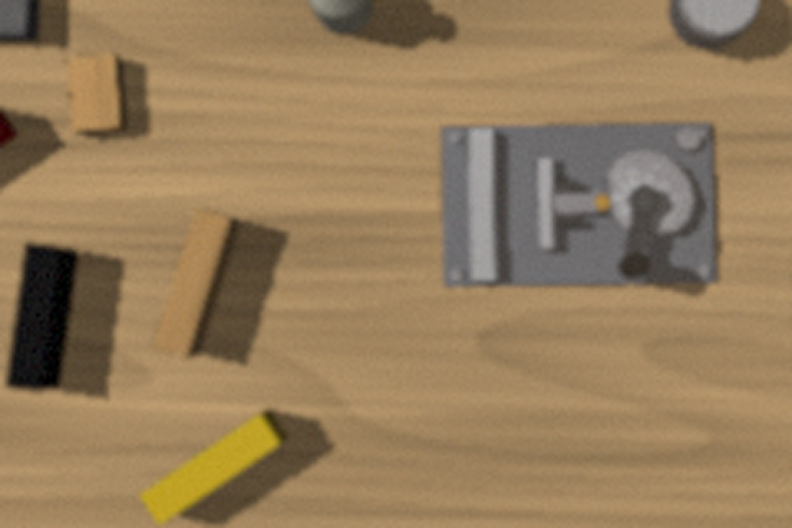

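View pics/b_scene.png

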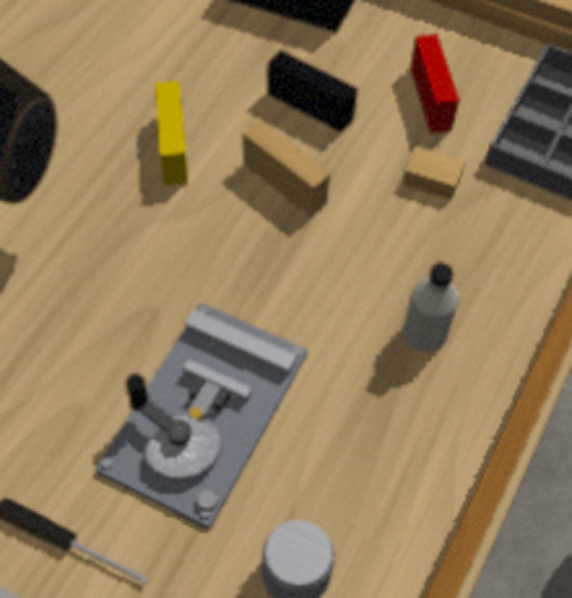

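The crop confirms the light-wood long board at top (240,226) and scene (330,153), world about (477,281). It lies clear of the black, yellow and red look-alikes. Next I raise the tool and view the vise with the wrist camera.

```bash
python3 -m pendant '[0,0,-0.12,0.027,-1, 0,0,-0.12,0.027,-1, 0.02,-0.05,-0.1,0.027,-1, 0.098,-0.103,0,0,-1, 0.098,-0.103,0,0,-1, 0.098,-0.103,0,0,-1, 0.098,-0.103,0,0,-1, 0.098,-0.103,0,0,-1, 0.098,-0.103,0,0,-1, 0.098,-0.103,0,0,-1]'
python3 -m pendant '[0.098,-0.103,0,0,-1, 0.098,-0.103,0,0,-1, 0.098,-0.103,0.05,0,-1, 0.098,-0.103,0.05,0,-1, 0.098,-0.03,0.03,0,-1, 0,0,0,0,-1, 0,0,0,0,-1]'
python3 - <<'E'
from h import *
st=env.state(); w=env.read_camera('wrist'); print(st['eef_pos'],st['tcp_rot'],st['ft_force'],st['joints'])
save(w,'c_wrist.png')
for n in ('vise','seat','jaw','roller','handle_top','axis_top','pin_seat','bushing'):
    print(n,[(np.round(d['xyz'],1).tolist(),round(d['confidence'],2)) for d in env.landmark_of(n,'wrist')][:2])
E
```

```text
t: 2.4
eef_pos: [438.9, -294.6, 350.9]
tcp_rot: [3.141, -0.0, -0.001]
ft_force: [0.7, -0.8, -0.3]
opening: 0.999
t: 3.28
eef_pos: [633.5, -119.7, 298.7]
tcp_rot: [3.141, 0.0, -0.001]
ft_force: [0.0, -0.3, 0.3]
opening: 1.0
[ 633.53626458 -119.67433242  298.66671011] [ 3.14146260e+00  3.81927332e-04 -6.24507137e-04] [ 0.04794411 -0.25736767  0.33322049] [-2.88990647e-01  4.54686013e-01  1.39179168e+00 -2.42435540e-04
  1.29544414e+00  1.28249612e+00]
vise [([568.7, -149.6, 0.5], 0.64)]
seat [([563.3, -27.1, 14.4], 0.69)]
jaw []
roller [([564.2, -108.3, 28.6], 0.63)]
handle_top [([501.5, -143.8, 104.5], 0.57)]
axis_top [([568.4, -145.9, 59.2], 0.65), ([565.0, -27.0, 15.5], 0.43)]
pin_seat [([509.9, -141.1, 107.9], 0.89)]
bushing [([634.1, -199.1, 12.2], 0.77)]
```

View pics/c_wrist.png

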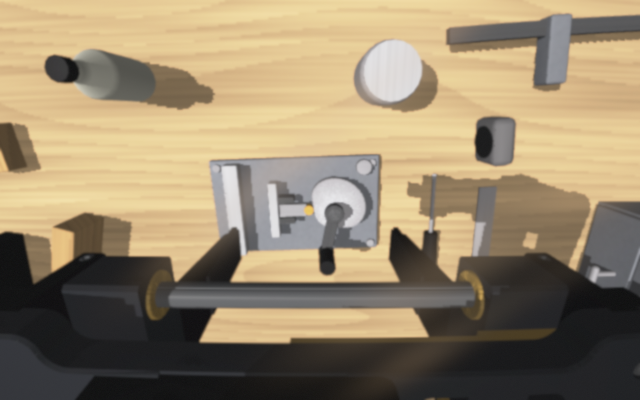

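The wrist view shows the vise: plate from about (211,158) to (380,155), fence bar at (233,208), jaw at (274,210), handle at (327,262). I'll enlarge it to fit the pose.

```bash
cat >> h.py <<'E'
def vise_pts(x,y,a):
    c,s=np.cos(a),np.sin(a)
    def T(P): P=np.array(P,float); return np.c_[x+c*P[:,0]-s*P[:,1], y+s*P[:,0]+c*P[:,1], P[:,2]]
    return [T([(-80,-75,12),(80,-75,12),(80,195,12),(-80,195,12)]), T([(-75,144,36),(75,144,36)]), T([(-45,100,36),(45,100,36),(45,86,36),(-45,86,36)])]
def overlay(img,m,view,pose,crop,scale):
    x0,y0,x1,y1=crop; im=cv2.resize(img[y0:y1,x0:x1],None,fx=scale,fy=scale,interpolation=cv2.INTER_CUBIC)
    for P in vise_pts(*pose):
        p=(cam2pix(m,P,view)-[x0,y0]+.5)*scale-.5
        cv2.polylines(im,[np.round(p).astype(np.int32)],True,(255,0,0),1)
    return im
E
python3 - <<'E'
from h import *
st=env.state(); w=env.read_camera('wrist'); t=env.read_camera('top'); s=env.read_camera('scene')
np.savez('c.npz',w=w,t=t,s=s,pos=st['eef_pos'],rot=st['tcp_rot'])
pose=(567,-148,0.02)
m=env.camera_model('wrist')
save(overlay(w,m,wview(st,m),pose,(200,145,400,275),4),'d_w.png')
m=env.camera_model('top'); save(overlay(t,m,None,pose,(305,170,405,235),8),'d_t.png')
m=env.camera_model('scene'); save(overlay(s,m,None,pose,(250,200,345,295),6),'d_s.png')
E
```

```text
(no output)
```

View pics/d_w.png

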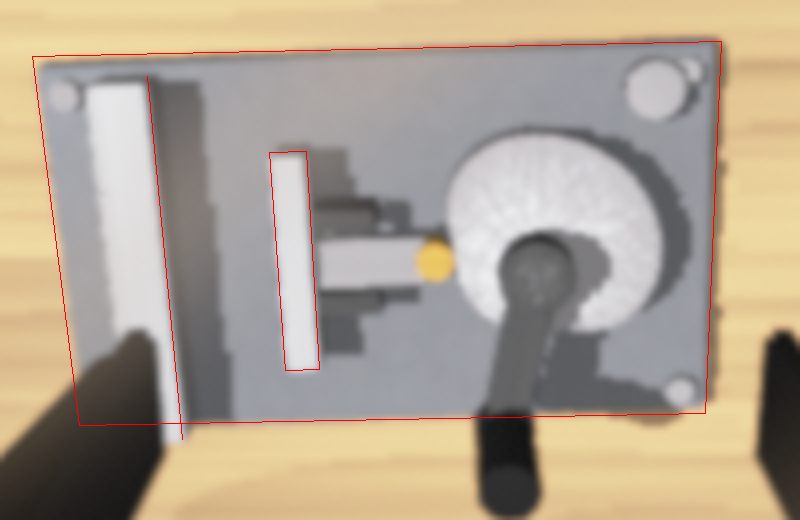

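View pics/d_t.png

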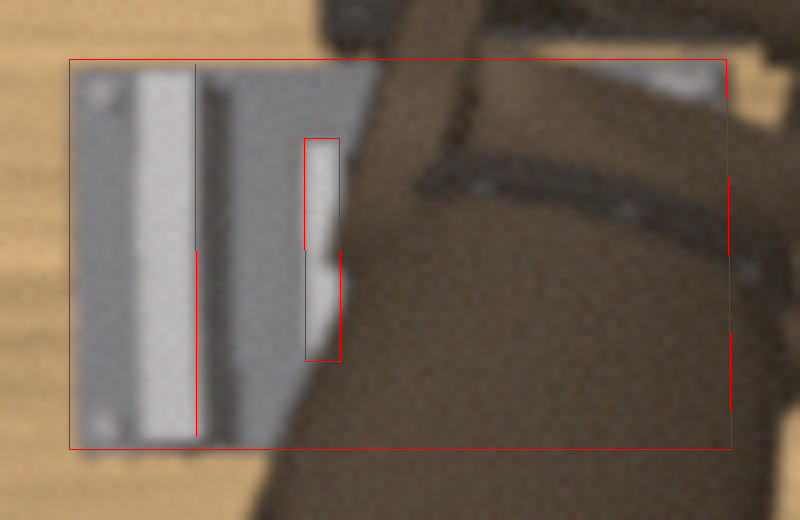

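View pics/d_s.png

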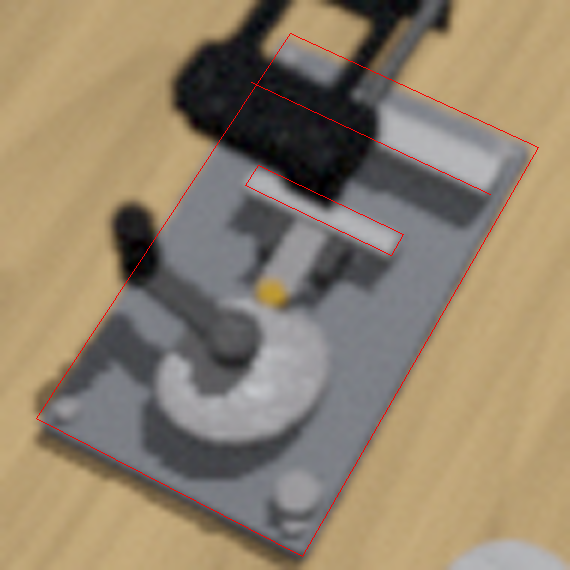

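The vise fit is (566,-148.5, yaw 0.02), which puts the seat at about (563.5,-26.5). Three networks' views agree. Now the board.

```bash
python3 -m pendant '[-0.03,-0.13,0,0,-1, -0.03,-0.13,0,0,-1, -0.03,-0.13,0,0,-1, -0.03,-0.13,0,0,-1, -0.03,-0.13,0,0,-1, -0.03,-0.13,0,0,-1, -0.03,-0.13,0,0.045,-1, -0.02,-0.1,0,0.045,-1, 0,0,0,0,-1, 0,0,0,0,-1]'
python3 - <<'E'
from h import *
st=env.state(); w=env.read_camera('wrist'); print(st['eef_pos'],st['tcp_rot'],st['ft_force'],st['joints'])
save(w,'e_wrist.png')
print('board',[(np.round(d['xyz'],1).tolist(),round(d['confidence'],2)) for d in env.landmark_of('board','wrist')])
t=env.read_camera('top');s=env.read_camera('scene')
np.savez('e.npz',w=w,t=t,s=s,pos=st['eef_pos'],rot=st['tcp_rot'])
E
```

```text
t: 5.12
eef_pos: [548.0, 284.8, 298.4]
tcp_rot: [3.141, 0.0, -0.281]
ft_force: [-0.2, 0.3, 0.0]
opening: 1.001
[547.95552327 284.79522279 298.41589128] [ 3.14108374e+00  1.06671828e-04 -2.81408951e-01] [-0.1544878   0.29228707  0.02403602] [ 3.72549688e-01  4.11826201e-01  1.46298190e+00 -3.55270786e-04
  1.26717883e+00  2.22486122e+00]
board [([437.7, 437.5, -0.7], 0.92), ([474.2, 284.5, 1.1], 0.88), ([304.6, 258.3, 1.9], 0.7), ([598.1, 539.1, -2.9], 0.56)]
```

View pics/e_wrist.png

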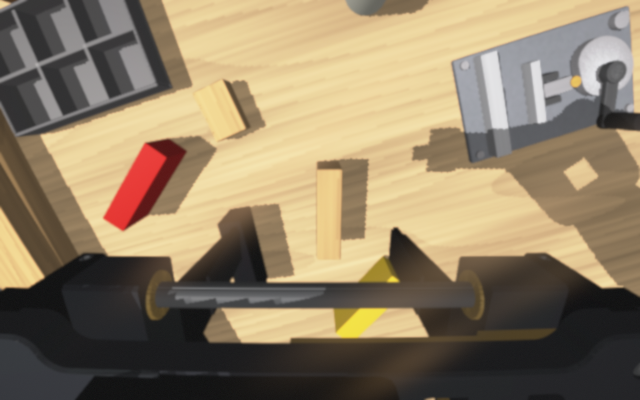

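The board stands at (328,212) in the wrist view, almost parallel to the tool. The red look-alike is at (145,185), the yellow one at (365,300) and the offcut at (220,110). I'll fit its pose and check its height from two views.

Run:
```python
from h import *
d=np.load('e.npz'); st={'eef_pos':d['pos'],'tcp_rot':d['rot']}
mw=env.camera_model('wrist');V=wview(st,mw);mt=env.camera_model('top');ms=env.camera_model('scene')
x,y,a=475,283,-0.29
c,s=np.cos(a),np.sin(a)
P=np.array([[x+c*u-s*v,y+s*u+c*v,z] for z in (70,0) for u,v in((-70,-18),(70,-18),(70,18),(-70,18))])
for img,m,v,n,crop,sc in((d['w'],mw,V,'w',(290,150,370,275),5),(d['t'],mt,None,'t',(220,190,270,260),8),(d['s'],ms,None,'s',(305,130,355,175),10)):
    x0,y0,x1,y1=crop; im=cv2.resize(img[y0:y1,x0:x1],None,fx=sc,fy=sc,interpolation=cv2.INTER_CUBIC)
    p=(cam2pix(m,P,v)-[x0,y0]+.5)*sc-.5; p=np.round(p).astype(np.int32)
    cv2.polylines(im,[p[:4]],True,(255,0,0),1); cv2.polylines(im,[p[4:]],True,(0,0,255),1)
    save(im,f'f_{n}.png')
ims=[cv2.imread(f'pics/f_{n}.png') for n in 'wts']
H=max(i.shape[0] for i in ims); o=np.hstack([np.pad(i,((0,H-i.shape[0]),(0,0),(0,0))) for i in ims]); print(o.shape)
cv2.imwrite('pics/f.png',cv2.resize(o,None,fx=min(1,800/o.shape[1]),fy=min(1,800/o.shape[1])))
```

```text
(625, 1300, 3)
```

View pics/f_w.png

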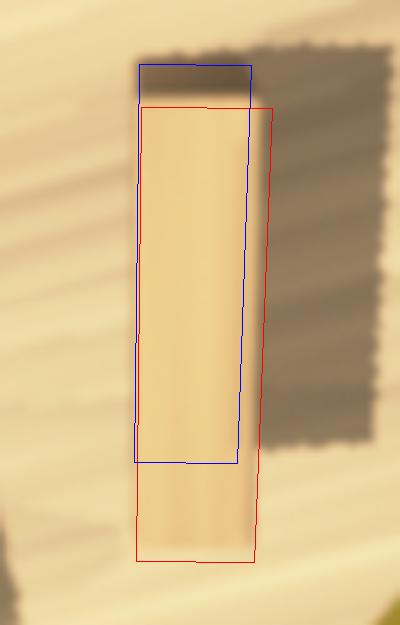

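View pics/f_t.png

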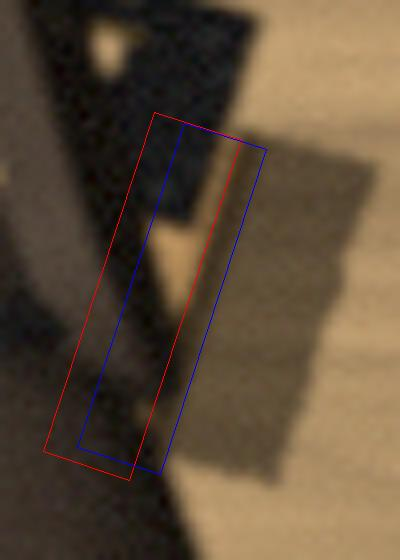

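Run:
```python
from h import *
d=np.load('e.npz'); st={'eef_pos':d['pos'],'tcp_rot':d['rot']}
mw=env.camera_model('wrist');V=wview(st,mw);mt=env.camera_model('top');ms=env.camera_model('scene')
x,y,a=479,283,-0.279
c,s=np.cos(a),np.sin(a)
P=np.array([[x+c*u-s*v,y+s*u+c*v,z] for z in (70,0) for u,v in((-70,-18),(70,-18),(70,18),(-70,18))])
T=cv2.imread('pics/a_top.png')[:,:,::-1]; S=cv2.imread('pics/a_scene.png')[:,:,::-1]
for img,m,v,n,crop,sc in((d['w'],mw,V,'w',(290,150,370,275),3),(T,mt,None,'t',(220,195,265,255),6),(S,ms,None,'s',(305,130,355,175),6)):
    x0,y0,x1,y1=crop; im=cv2.resize(np.ascontiguousarray(img[y0:y1,x0:x1]),None,fx=sc,fy=sc,interpolation=cv2.INTER_CUBIC)
    p=(cam2pix(m,P,v)-[x0,y0]+.5)*sc-.5; p=np.round(p).astype(np.int32)
    cv2.polylines(im,[p[:4]],True,(255,0,0),1); cv2.polylines(im,[p[4:]],True,(0,0,255),1)
    save(im,f'f_{n}.png')
ims=[cv2.imread(f'pics/f_{n}.png') for n in 'wts']
H=max(i.shape[0] for i in ims); o=np.hstack([np.pad(i,((0,H-i.shape[0]),(0,0),(0,0))) for i in ims]); print(o.shape)
cv2.imwrite('pics/g.png',o)
```

```text
(375, 810, 3)
```

View pics/g.png

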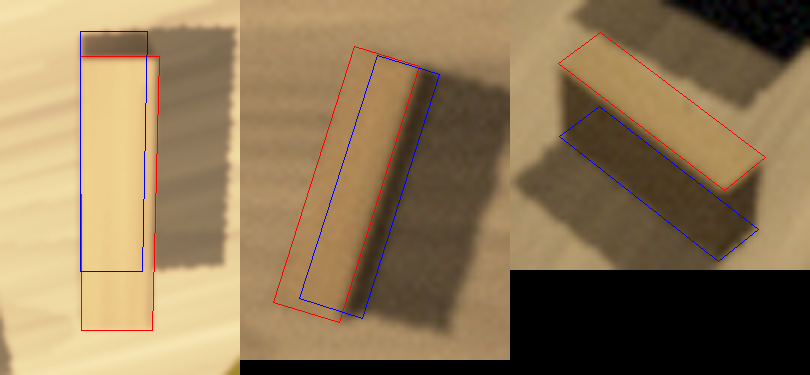

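The fit (479,283, yaw −0.279, top at 70 mm) matches in all three views, so I grasp.

```bash
python3 -m pendant '[-0.082,0.026,0.05,0,-1, -0.083,0.026,0.1,0,-1, 0,0,0.15,0,-1, 0,0,0.15,0,-1, 0,0,0.12,0,-1, 0,0,0.07,0,-1, 0,0,0.0255,0,-1, 0,0,0,0,-1]'
python3 - <<'E'
from h import *
st=env.state(); w=env.read_camera('wrist'); save(w,'i_w.png'); print(st['eef_pos'],st['tcp_rot'])
E
```

```text
t: 6.32
eef_pos: [479.1, 283.5, 32.6]
tcp_rot: [3.141, 0.0, -0.284]
ft_force: [0.4, 0.1, 0.5]
opening: 1.001
[479.05894571 283.49517786  32.58767428] [ 3.14143102e+00  2.22624850e-05 -2.83724988e-01]
```

View pics/i_w.png

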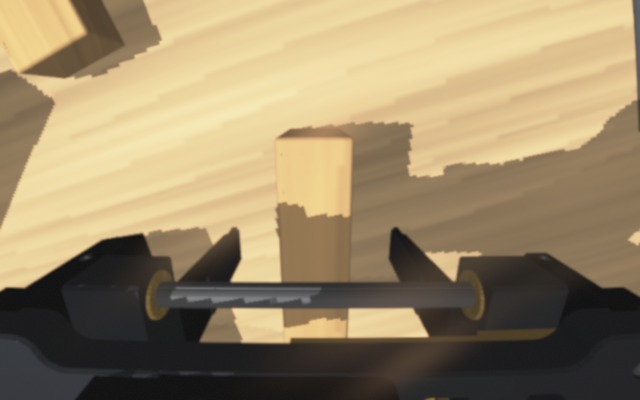

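The board, at (314,230), is centred between the fingers. I close on it.

```bash
python3 -m pendant '[0,0,0,0,1, 0,0,0,0,1, 0,0,0,0,1, 0,0,0,0,1, 0,0,0,0,1]'; python3 -m pendant '[0,0,0,0,1, 0,0,-0.02,0,1, 0,0,-0.1,0,1, 0,0,-0.1,0,1, 0,0,-0.1,0,1, 0,0,0,0,1]'
```

```text
t: 7.0
eef_pos: [478.8, 283.8, 32.4]
tcp_rot: [3.142, -0.0, -0.283]
ft_force: [0.6, -0.3, -0.3]
opening: 0.533
t: 7.75
eef_pos: [479.7, 284.2, 163.4]
tcp_rot: [-3.138, -0.004, -0.283]
ft_force: [-0.1, 0.2, -2.5]
opening: 0.377
```

```bash
python3 -m pendant '[0,0,0,-0.048,1, 0.012,0.04,0,-0.0485,1, 0.024,0.1,0,0,1, 0.03,0.12,0,0,1, 0.03,0.12,0,0,1, 0.03,0.12,0,0,1, 0.028,0.11,0,0,1, 0.024,0.1,0,0,1, 0.014,0.07,0,0,1, 0,0,0,0,1]'
python3 - <<'E'
from h import *
st=env.state(); w=env.read_camera('wrist'); save(w,'j_w.png');s=env.read_camera('scene'); save(s,'j_s.png',(150,100,450,320),2.6); print(st['eef_pos'],st['tcp_rot'],st['ft_force'],st['moment'])
E
```

```text
t: 9.0
eef_pos: [559.0, -28.8, 159.2]
tcp_rot: [-3.141, 0.002, 0.017]
ft_force: [-0.2, -0.0, -1.5]
opening: 0.378
[558.95158482 -28.80576178 159.21439686] [-3.14144393e+00  1.74420894e-03  1.71860728e-02] [-0.17868006 -0.01900399 -1.51819661] [ 0.02240943  0.05380181 -0.00587611]
```

View pics/j_w.png

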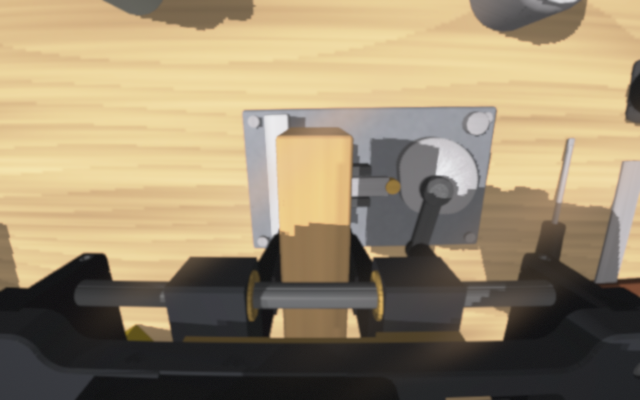

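View pics/j_s.png

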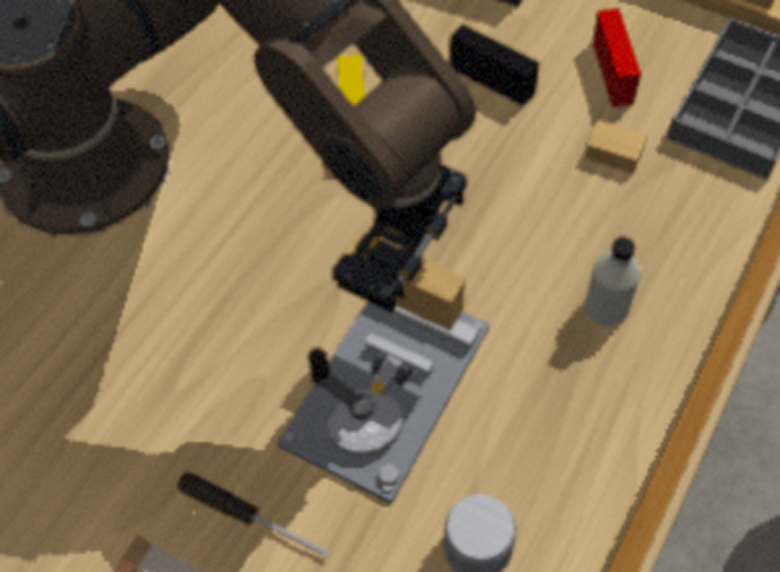

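```bash
cat >> h.py <<'E'
def look(n,vp=(566,-148.5,0.02),off=(0,0,0),crop=(225,90,515,260),sc=2.7):
    from scipy.spatial.transform import Rotation as Ro
    st=env.state(); w=env.read_camera('wrist'); m=env.camera_model('wrist'); V=wview(st,m)
    im=overlay(w,m,V,vp,crop,sc)
    R=Ro.from_euler('xyz',st['tcp_rot']).as_matrix()
    P=np.array([[u,v,z] for z in(-37.5,32.5) for u,v in((70,-18),(70,18),(-10,18),(-10,-18))])+off
    p=(cam2pix(m,P@R.T+st['eef_pos'],V)-crop[:2]+.5)*sc-.5;p=np.round(p).astype(np.int32)
    cv2.polylines(im,[p[:4]],True,(0,0,255),1);cv2.polylines(im,[p[4:6]],True,(0,0,255),1)
    save(im,n); print(st['t'],st['eef_pos'].round(1),st['tcp_rot'].round(4),st['ft_force'].round(1),st['opening'])
E
python3 -c "
from h import *
look('k.png')"
```

```text
9.1 [558.6 -27.  159.6] [-3.1412e+00  1.7000e-03  1.9200e-02] [-0.   0.1 -1.6] 0.38013576475240085
```

View pics/k.png

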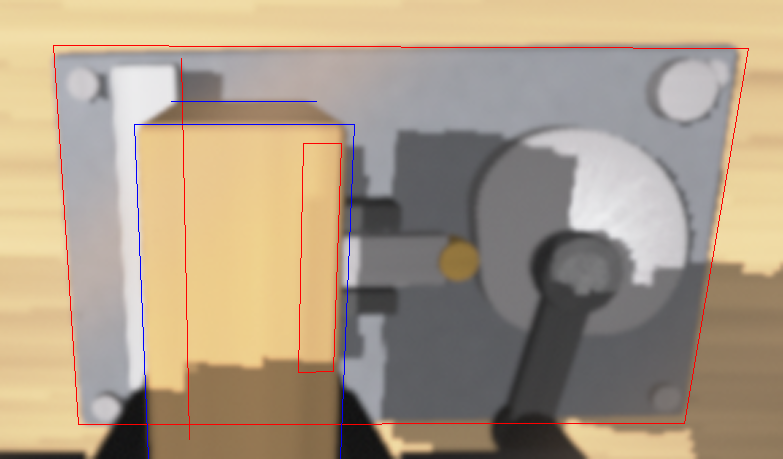

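The board is held straight and the model overlay agrees with the picture. The fence is at most about 1 mm further +y than predicted. I lower it to just above the jaws.

```bash
python3 -m pendant '[0.012,-0.0025,0.06,0,1, 0,0,0.08,0,1, 0,0,0.06,0,1, 0,0,0.01,0,1, 0,0,0,0,1]'
python3 -c "
from h import *
look('l.png',crop=(200,90,520,300),sc=2.5)"
```

```text
t: 9.78
eef_pos: [564.1, -25.6, 76.8]
tcp_rot: [3.141, -0.0, 0.021]
ft_force: [-0.1, -0.2, -2.5]
opening: 0.376
9.775 [564.1 -25.6  76.8] [ 3.1415e+00 -2.0000e-04  2.0500e-02] [-0.1 -0.2 -2.5] 0.375546354637811
```

View pics/l.png

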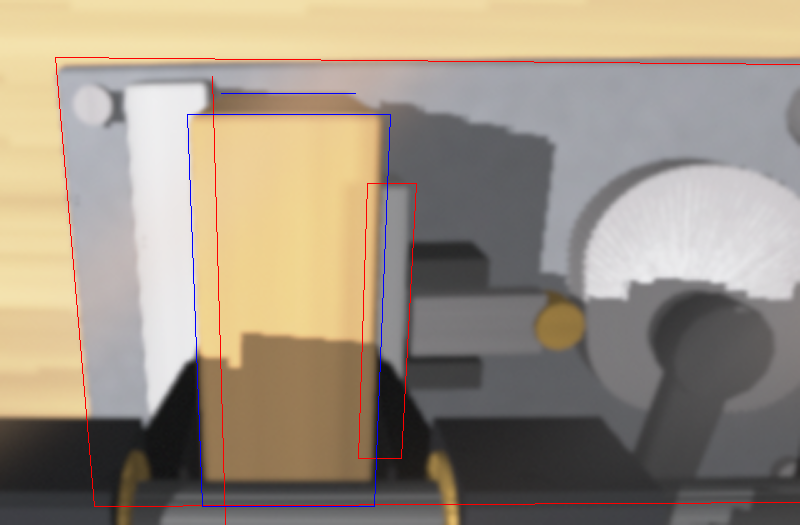

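```bash
python3 -m pendant '[0,0,0.02,0,1, 0,0,0.02,0,1, 0,0,0.005,0,1, 0,0,0,0,1]'; python3 -m pendant '[0,0,0.015,0,1, 0,0,0.01,0,1, 0,0,0.005,0,1, 0,0,0,0,1]'
```

```text
t: 10.32
eef_pos: [563.9, -26.2, 58.2]
tcp_rot: [-3.142, 0.0, 0.02]
ft_force: [0.3, -0.3, -1.8]
opening: 0.375
t: 10.82
eef_pos: [563.9, -26.2, 47.0]
tcp_rot: [3.141, -0.0, 0.02]
ft_force: [-3.7, 0.2, 7.6]
opening: 0.377
```

```bash
python3 -c "
from h import *
look('m.png',crop=(200,90,520,300),sc=2.5)
s=env.read_camera('scene'); save(s,'m_s.png',(240,180,360,300),5); t=env.read_camera('top');save(t,'m_t.png',(300,165,400,240),6)"
```

```text
10.825 [563.9 -26.2  47. ] [ 3.1414e+00 -1.0000e-04  1.9800e-02] [-3.7  0.2  7.6] 0.3767850358084738
```

View pics/m.png

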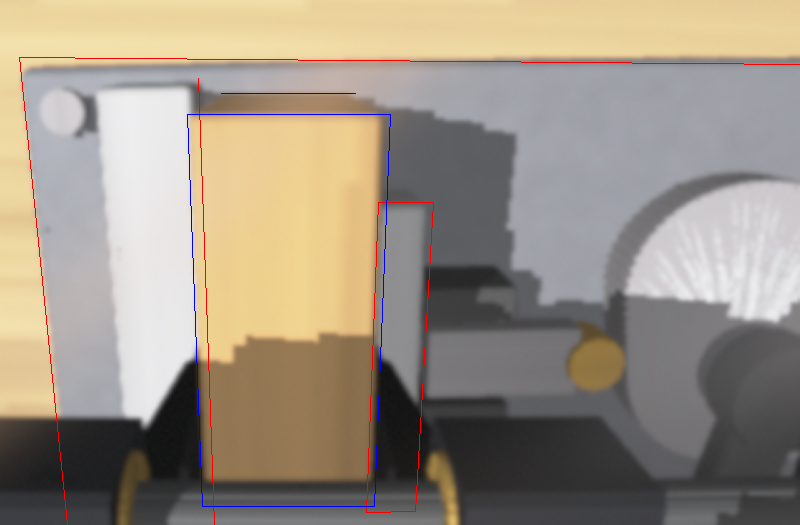

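View pics/m_s.png

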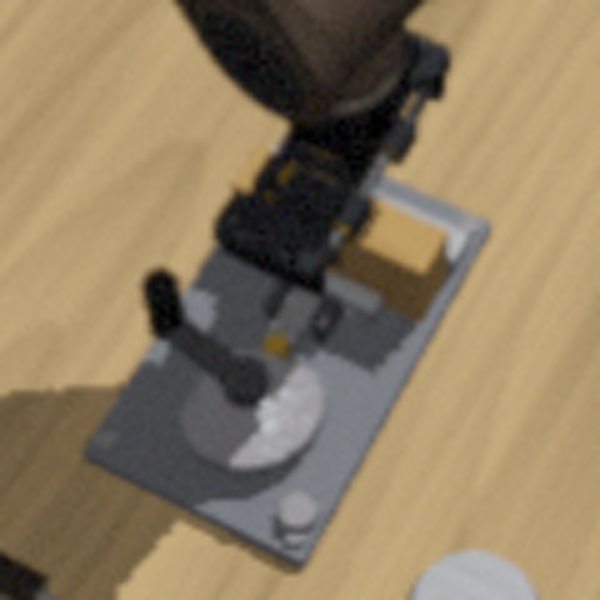

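The board shows between fence (190) and jaw (380–430) in the crop, with gaps on both sides, and is in light contact with the deck. I release it, back off and check.

```bash
python3 -m pendant '[0,0,0,0,-0.2, 0,0,0,0,-0.6, 0,0,0,0,-0.6, 0,0,-0.02,0,-0.6, 0,0,-0.1,0,-0.6, 0,0,-0.1,0,-0.6, 0,0,-0.1,0,-0.6, 0.05,0.05,-0.05,0,-0.6, 0,0,0,0,-0.6]'
python3 -c "
from h import *
look('n.png',crop=(180,90,500,300),sc=2.5)
print(env.landmark_of('board','wrist')[:3]); s=env.read_camera('scene'); save(s,'n_s.png',(240,180,360,300),5)
print(env.landmark_of('board','scene')[:3])
for n in('handle_top','pin_seat','axis_top','roller'): print(n,env.landmark_of(n,'wrist')[:2])"
```

```text
t: 12.1
eef_pos: [585.7, -46.6, 196.4]
tcp_rot: [3.141, -0.004, 0.019]
ft_force: [-0.3, -0.2, -0.5]
opening: 0.798
12.1 [585.7 -46.6 196.4] [ 3.1406 -0.0038  0.0188] [-0.3 -0.2 -0.5] 0.7981738980186376
[{'xyz': [560.8, -25.5, 13.6], 'confidence': 0.78}]
[{'xyz': [596.3, 545.5, 0.3], 'confidence': 0.87}, {'xyz': [444.6, 434.3, -3.8], 'confidence': 0.6}, {'xyz': [562.5, -24.0, 11.0], 'confidence': 0.57}]
handle_top []
pin_seat []
axis_top [{'xyz': [568.2, -149.3, 59.9], 'confidence': 0.62}]
roller [{'xyz': [560.0, -109.0, 29.2], 'confidence': 0.92}]
```

View pics/n.png

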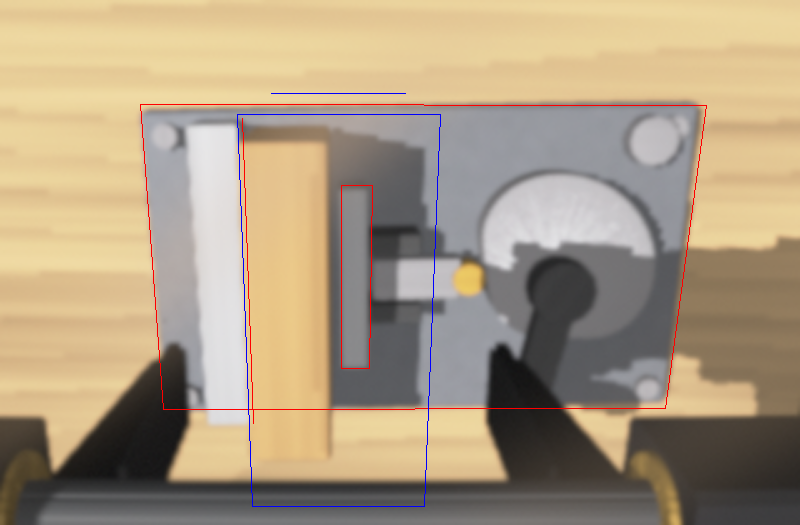

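View pics/n_s.png

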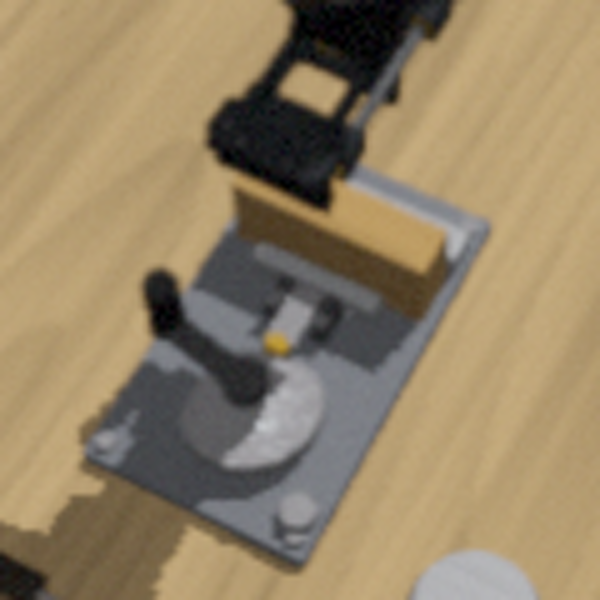

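Run:
```python
from h import *
d=np.load('c.npz'); st={'eef_pos':d['pos'],'tcp_rot':d['rot']}
mw=env.camera_model('wrist');V=wview(st,mw);mt=env.camera_model('top');ms=env.camera_model('scene')
for n,w,s,t,z in(('handle',(327.1,268),(271.8,236.7),(372.1,220.3),105),('axis',(334.2,212.3),(288.7,255.8),(377,201.5),60)):
    rs=[ray(mw,w,V),ray(ms,s),ray(mt,t)]
    p,r=tri(rs); print(n,p.round(1),np.round(r,1)); print([ (o+v*(z-o[2])/v[2]).round(1) for o,v in rs])
```

```text
handle [ 501.9 -136.7   99.5] [1.1 1.  0.7]
[array([ 503.9, -136.8,  105. ]), array([ 504.9, -139.3,  105. ]), array([ 501.7, -135.3,  105. ])]
axis [ 566.2 -151.5   53.3] [3.2 2.5 5.6]
[array([ 570.5, -148.3,   60. ]), array([ 569.5, -151.8,   60. ]), array([ 562.8, -155.5,   60. ])]
```

The handle (503.5,−137.5) and axis (567.5,−148) are 64.9 mm apart, as specified, and the crank angle is about 2.98 rad. I move over the handle with a half-open gripper.

```bash
python3 -m pendant '[-0.0525,0.056,0,0,0.15, -0.0525,0.056,0,0,0.15, -0.0525,0.056,0,0,0.15, -0.0525,0.056,0,0,0.15, 0,0,0,0.057,0.15, 0,0,0.05,0,0.15, 0,0,0.05,0,0.15, 0,0,0,0,0.15]'
python3 - <<'E'
from h import *
st=env.state(); w=env.read_camera('wrist'); save(w,'o_w.png'); s=env.read_camera('scene'); save(s,'o_s.png',(240,180,360,300),5)
print(st['eef_pos'],st['tcp_rot'],st['opening'])
m=env.camera_model('wrist');print(cam2pix(m,np.array([[503.5,-137.5,105]]),wview(st,m)))
E
```

```text
t: 13.5
eef_pos: [501.5, -136.7, 153.4]
tcp_rot: [-3.141, 0.003, -0.159]
ft_force: [0.8, 0.3, 0.0]
opening: 0.425
[ 501.54597706 -136.65604344  153.36075993] [-3.14102988e+00  2.63284916e-03 -1.59240083e-01] 0.42523359689306006
[[315.40349242 214.17834143]]
```

View pics/o_w.png

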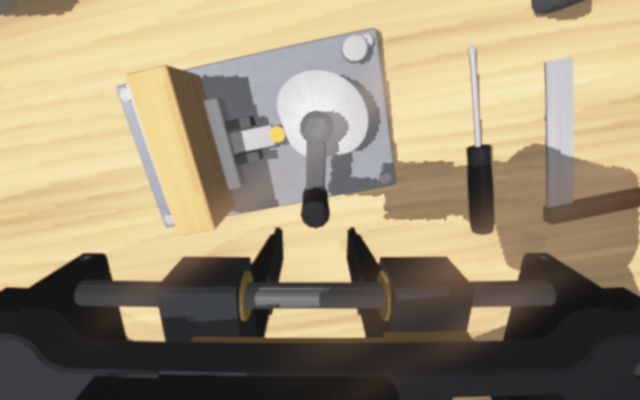

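View pics/o_s.png

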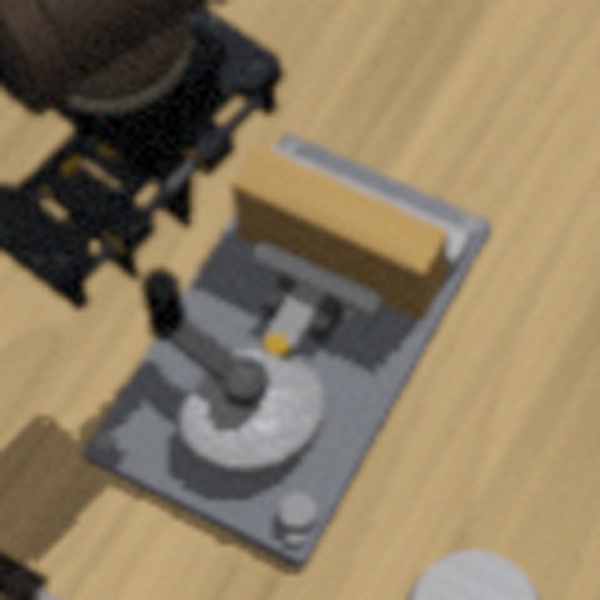

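The handle top is at (315,214) in the wrist view, against a prediction of (315.4,214.2). I go down around it.

```bash
python3 -m pendant '[0.005,0.001,0.03,0,0.15, 0,0,0.06,0,0.15, 0,0,0.06,0,0.15, 0,0,0.05,0,0.15, 0,0,0.008,0,0.41, 0,0,0,0,0.41, 0,0,0,0,0.41]'
python3 - <<'E'
from h import *
st=env.state(); w=env.read_camera('wrist'); save(w,'p_w.png'); print(st['ft_force'],st['eef_pos'],st['opening'])
m=env.camera_model('wrist');print(cam2pix(m,np.array([[503.5,-137.5,105],[567.5,-148,60],[566,-148,60]]),wview(st,m)))
E
```

```text
t: 14.48
eef_pos: [504.5, -137.9, 72.0]
tcp_rot: [3.141, -0.001, -0.159]
ft_force: [-0.4, -0.3, -0.2]
opening: 0.294
[-0.36908572 -0.33424183 -0.17044938] [ 504.46954887 -137.8639183    71.96401372] 0.2938236927995183
[[314.3310004  272.20143421]
 [314.7377173  139.12482636]
 [315.12616263 141.5783152 ]]
```

View pics/p_w.png

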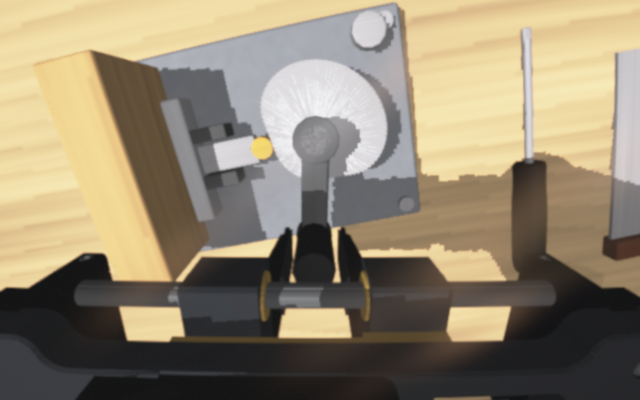

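The handle is caged at (315,255) with no side force. The axis shows at (316,138), as predicted. Now I turn in 0.1 rad steps with force reading, tool +y being tangential counter-clockwise.

```bash
cat > f.py <<'E'
from h import *
C=np.array([567.8,-148.5])
def rep():
    st=env.state(); p=st['eef_pos'][:2]-C; th=np.arctan2(p[1],p[0])%(2*np.pi)
    r=p/np.linalg.norm(p); t=np.array([-r[1],r[0]]); f=st['ft_force']
    psi=st['tcp_rot'][2]
    print(f"t{st['t']:.2f} R {np.linalg.norm(p):.1f} th {th:.3f} psi-th+pi {(psi-th+np.pi+np.pi)%(2*np.pi)-np.pi:.3f} z {st['eef_pos'][2]:.1f} Frad {f[:2]@r:.1f} Ftan {f[:2]@t:.1f} Fz {f[2]:.1f} Mz {st['moment'][2]:.2f} q6 {st['joints'][5]:.2f} op {st['opening']:.3f}")
rep()
E
python3 f.py
python3 -m pendant '[0.0008,0.0162,0,-0.0318,0.41]' >/dev/null; python3 f.py
python3 -m pendant '[0.0008,0.0162,0,-0.0318,0.41]' >/dev/null; python3 f.py
python3 -m pendant '[0.0008,0.0162,0,-0.0318,0.41]' >/dev/null; python3 f.py
```

```text
t14.53 R 64.2 th 2.975 psi-th+pi 0.008 z 71.9 Frad -0.9 Ftan -0.4 Fz 0.4 Mz -0.03 q6 1.34 op 0.296
t14.65 R 64.3 th 3.073 psi-th+pi 0.012 z 71.9 Frad -0.0 Ftan -0.7 Fz 0.6 Mz 0.04 q6 1.22 op 0.297
t14.78 R 64.3 th 3.177 psi-th+pi 0.008 z 71.8 Frad -0.4 Ftan -1.4 Fz 0.3 Mz -0.01 q6 1.11 op 0.293
t14.90 R 64.3 th 3.279 psi-th+pi 0.006 z 71.9 Frad -0.4 Ftan -0.3 Fz 0.1 Mz 0.00 q6 1.00 op 0.296
```

```bash
for i in 1; do :; done
python3 -m pendant '[0.0008,0.0162,0,-0.0318,0.41]' >/dev/null; python3 f.py
python3 -m pendant '[0.0008,0.0162,0,-0.0318,0.41]' >/dev/null; python3 f.py
python3 -m pendant '[0.0008,0.0162,0,-0.0318,0.41]' >/dev/null; python3 f.py
python3 -m pendant '[0.0008,0.0162,0,-0.0318,0.41]' >/dev/null; python3 f.py
```

```text
t15.03 R 64.3 th 3.381 psi-th+pi 0.004 z 71.9 Frad 0.1 Ftan 0.3 Fz 0.2 Mz 0.08 q6 0.89 op 0.292
t15.15 R 64.3 th 3.481 psi-th+pi 0.004 z 71.9 Frad 1.2 Ftan -1.2 Fz 0.2 Mz -0.04 q6 0.78 op 0.296
t15.28 R 64.4 th 3.578 psi-th+pi 0.007 z 71.8 Frad 0.6 Ftan -2.9 Fz 1.0 Mz 0.03 q6 0.67 op 0.297
t15.40 R 64.4 th 3.677 psi-th+pi 0.008 z 71.8 Frad -0.3 Ftan -2.9 Fz 0.1 Mz 0.02 q6 0.57 op 0.297
```

Driving began at about th 3.5 (load jumps to 2.9 N), so the middle of the dwell should be near 5.8.

```bash
python3 -m pendant '[0.0008,0.0162,0,-0.0318,0.41]' >/dev/null; python3 f.py
python3 -m pendant '[0.0008,0.0162,0,-0.0318,0.41]' >/dev/null; python3 f.py
python3 -m pendant '[0.0008,0.0162,0,-0.0318,0.41]' >/dev/null; python3 f.py
python3 -m pendant '[0.0008,0.0162,0,-0.0318,0.41]' >/dev/null; python3 f.py
python3 -m pendant '[0.0008,0.0162,0,-0.0318,0.41]' >/dev/null; python3 f.py
python3 -m pendant '[0.0008,0.0162,0,-0.0318,0.41]' >/dev/null; python3 f.py
python3 -c "
from h import *
s=env.read_camera('scene'); save(s,'q_s.png',(240,180,360,300),5)"
```

```text
t15.53 R 64.4 th 3.775 psi-th+pi 0.009 z 71.8 Frad -0.5 Ftan -4.7 Fz 1.7 Mz 0.03 q6 0.46 op 0.298
t15.65 R 64.4 th 3.871 psi-th+pi 0.013 z 71.7 Frad -0.2 Ftan -4.5 Fz 3.7 Mz -0.01 q6 0.36 op 0.293
t15.78 R 64.4 th 3.968 psi-th+pi 0.016 z 71.7 Frad 0.1 Ftan -6.5 Fz 3.7 Mz -0.01 q6 0.25 op 0.296
t15.90 R 64.4 th 4.061 psi-th+pi 0.024 z 71.6 Frad -0.1 Ftan -7.5 Fz 4.5 Mz 0.02 q6 0.15 op 0.292
t16.02 R 64.3 th 4.152 psi-th+pi 0.032 z 71.6 Frad 0.7 Ftan -10.2 Fz 6.4 Mz -0.04 q6 0.05 op 0.301
t16.15 R 64.2 th 4.249 psi-th+pi 0.036 z 71.5 Frad -0.9 Ftan -13.7 Fz 7.5 Mz 0.03 q6 -0.05 op 0.296
```

View pics/q_s.png

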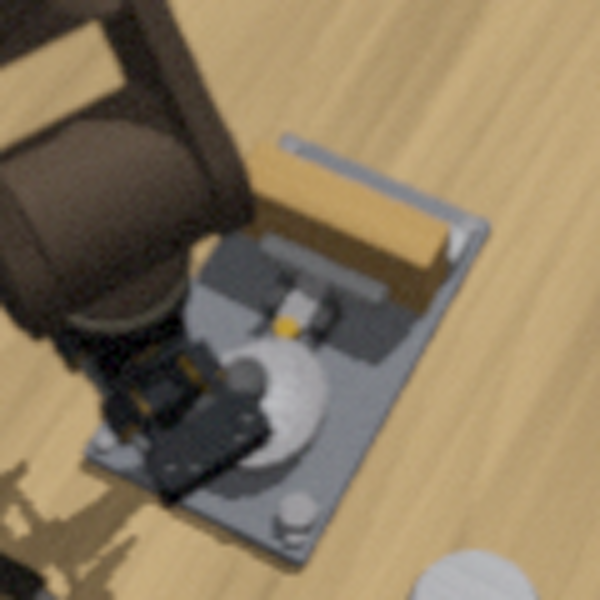

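```bash
python3 -m pendant '[0,0,-0.001,0,0.41]' >/dev/null; python3 f.py
python3 -m pendant '[0.0004,0.0081,-0.0005,-0.0159,0.41]' >/dev/null; python3 f.py
python3 -m pendant '[0.0004,0.0081,-0.0005,-0.0159,0.41]' >/dev/null; python3 f.py
python3 -m pendant '[0.0004,0.0081,0,-0.0159,0.41]' >/dev/null; python3 f.py
```

```text
t16.32 R 64.2 th 4.258 psi-th+pi 0.023 z 71.9 Frad -0.6 Ftan -6.7 Fz 2.1 Mz -0.05 q6 -0.05 op 0.293
t16.45 R 64.0 th 4.295 psi-th+pi 0.037 z 71.9 Frad 0.3 Ftan -10.1 Fz 2.2 Mz -0.04 q6 -0.10 op 0.297
t16.57 R 63.9 th 4.345 psi-th+pi 0.038 z 72.0 Frad 0.8 Ftan -12.7 Fz 2.1 Mz -0.02 q6 -0.15 op 0.295
t16.70 R 63.8 th 4.391 psi-th+pi 0.041 z 71.9 Frad 0.1 Ftan -10.3 Fz 3.0 Mz -0.02 q6 -0.20 op 0.298
```

```bash
python3 -m pendant '[0.0002,0.0082,0,-0.0159,0.41]' >/dev/null; python3 f.py
python3 -m pendant '[0.0002,0.0082,0,-0.0159,0.41]' >/dev/null; python3 f.py
python3 -m pendant '[0.0002,0.0082,-0.0005,-0.0159,0.41]' >/dev/null; python3 f.py
python3 -m pendant '[0.0002,0.0082,0,-0.0159,0.41]' >/dev/null; python3 f.py
python3 -m pendant '[0.0002,0.0082,0,-0.0159,0.41,0.0002,0.0082,0,-0.0159,0.41]' >/dev/null; python3 f.py
python3 -m pendant '[0.0002,0.0082,-0.0005,-0.0159,0.41,0.0002,0.0082,0,-0.0159,0.41]' >/dev/null; python3 f.py
```

```text
t16.82 R 63.7 th 4.441 psi-th+pi 0.041 z 71.8 Frad 0.6 Ftan -14.2 Fz 4.4 Mz 0.02 q6 -0.25 op 0.297
t16.95 R 63.7 th 4.495 psi-th+pi 0.037 z 71.9 Frad -0.4 Ftan -10.4 Fz 1.9 Mz -0.02 q6 -0.29 op 0.295
t17.07 R 63.7 th 4.549 psi-th+pi 0.034 z 72.0 Frad -0.0 Ftan -10.9 Fz 0.1 Mz -0.04 q6 -0.34 op 0.297
t17.20 R 63.6 th 4.595 psi-th+pi 0.037 z 71.9 Frad 0.1 Ftan -12.6 Fz 2.3 Mz -0.09 q6 -0.39 op 0.296
t17.45 R 63.7 th 4.707 psi-th+pi 0.026 z 72.0 Frad -0.7 Ftan -12.2 Fz 1.4 Mz -0.04 q6 -0.49 op 0.300
t17.70 R 63.8 th 4.814 psi-th+pi 0.018 z 72.2 Frad -0.5 Ftan -7.4 Fz -2.1 Mz 0.01 q6 -0.58 op 0.295
```

```bash
python3 - <<'E'
from h import *
m=env.camera_model('scene');mt=env.camera_model('top')
S=cv2.imread('pics/a_scene.png'); 
print(tri([ray(m,(334,300)),ray(mt,(398,138))]))
E
python3 -m pendant '[0.0004,0.0081,0,-0.0159,0.41,0.0004,0.0081,0,-0.0159,0.41]' >/dev/null; python3 f.py
python3 -m pendant '[0.0004,0.0081,0,-0.0159,0.41,0.0004,0.0081,0,-0.0159,0.41]' >/dev/null; python3 f.py
python3 -m pendant '[0.0004,0.0081,0,-0.0159,0.41,0.0004,0.0081,0,-0.0159,0.41]' >/dev/null; python3 f.py
python3 -m pendant '[0.0004,0.0081,0,-0.0159,0.41,0.0004,0.0081,0,-0.0159,0.41]' >/dev/null; python3 f.py
```

```text
(array([ 761.03987065, -216.53659254,   89.39945291]), [np.float64(0.9004677418413284), np.float64(0.900467741841193)])
t17.95 R 63.7 th 4.915 psi-th+pi 0.017 z 72.2 Frad -0.5 Ftan -8.7 Fz -2.1 Mz -0.01 q6 -0.67 op 0.296
t18.20 R 63.6 th 5.019 psi-th+pi 0.013 z 72.2 Frad -0.6 Ftan -10.0 Fz -1.3 Mz -0.02 q6 -0.77 op 0.296
t18.45 R 63.8 th 5.131 psi-th+pi 0.001 z 72.4 Frad -0.8 Ftan -7.4 Fz -1.8 Mz -0.01 q6 -0.86 op 0.299
t18.70 R 63.7 th 5.229 psi-th+pi 0.003 z 72.4 Frad -0.9 Ftan -6.6 Fz -2.3 Mz 0.05 q6 -0.95 op 0.289
```

```bash
python3 -m pendant '[0.0004,0.0081,0,-0.0159,0.41,0.0004,0.0081,0,-0.0159,0.41]' >/dev/null; python3 f.py
python3 -m pendant '[0.0004,0.0081,0,-0.0159,0.41,0.0004,0.0081,0,-0.0159,0.41]' >/dev/null; python3 f.py
python3 -m pendant '[0.0004,0.0081,0,-0.0159,0.41,0.0004,0.0081,0,-0.0159,0.41]' >/dev/null; python3 f.py
python3 -m pendant '[0.0004,0.0081,0,-0.0159,0.41,0.0004,0.0081,0,-0.0159,0.41]' >/dev/null; python3 f.py
```

```text
t18.95 R 63.6 th 5.330 psi-th+pi 0.001 z 72.4 Frad 0.1 Ftan -8.8 Fz -0.4 Mz -0.01 q6 -1.04 op 0.296
t19.20 R 63.7 th 5.435 psi-th+pi -0.003 z 72.5 Frad 0.0 Ftan -3.8 Fz -2.5 Mz -0.01 q6 -1.13 op 0.296
t19.45 R 63.7 th 5.536 psi-th+pi -0.004 z 72.5 Frad -0.9 Ftan -9.2 Fz -1.7 Mz -0.03 q6 -1.22 op 0.298
t19.70 R 63.8 th 5.638 psi-th+pi -0.007 z 72.6 Frad -0.7 Ftan -6.4 Fz -2.5 Mz 0.01 q6 -1.31 op 0.295
```

```bash
python3 -m pendant '[0.0004,0.0081,0,-0.0159,0.41]' >/dev/null; python3 f.py
python3 -m pendant '[0.0004,0.0081,0,-0.0159,0.41]' >/dev/null; python3 f.py
python3 -m pendant '[0.0004,0.0081,0,-0.0159,0.41]' >/dev/null; python3 f.py
python3 -m pendant '[0,0,0,0,0.41]' >/dev/null; python3 f.py
python3 -c "
from h import *
s=env.read_camera('scene'); save(s,'r_s.png',(240,180,360,300),5);s=env.read_camera('wrist'); save(s,'r_w.png')"; python3 f.py
```

```text
t19.82 R 63.8 th 5.685 psi-th+pi -0.004 z 72.6 Frad 0.0 Ftan -9.2 Fz -1.4 Mz -0.04 q6 -1.36 op 0.297
t19.95 R 63.9 th 5.736 psi-th+pi -0.005 z 72.7 Frad -0.9 Ftan -5.2 Fz -2.4 Mz -0.03 q6 -1.40 op 0.296
t20.07 R 63.9 th 5.788 psi-th+pi -0.007 z 72.7 Frad -0.1 Ftan -6.5 Fz -1.2 Mz -0.02 q6 -1.45 op 0.296
t20.20 R 64.0 th 5.798 psi-th+pi -0.018 z 72.7 Frad 0.1 Ftan -3.3 Fz -1.2 Mz -0.04 q6 -1.45 op 0.293
t20.30 R 64.0 th 5.799 psi-th+pi -0.020 z 72.6 Frad -1.0 Ftan -3.3 Fz -1.9 Mz -0.04 q6 -1.45 op 0.296
```

View pics/r_w.png

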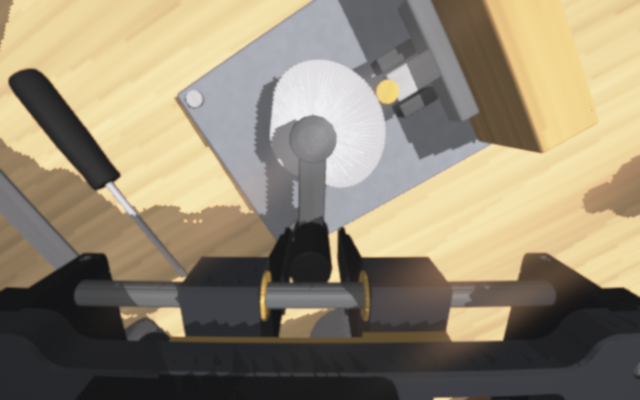

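View pics/r_s.png

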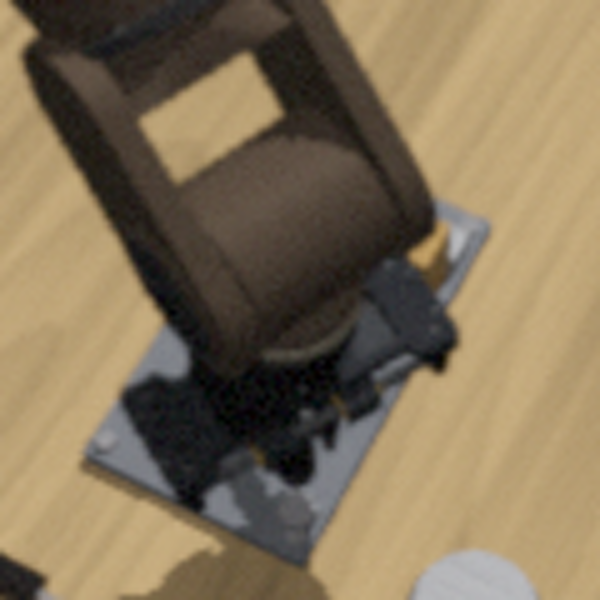

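The jaw now presses the board and the static load has dropped to about 3.3 N. I'll measure the roller and the cam's outline to confirm where on the dwell it sits.

Run:
```python
from h import *
from scipy.spatial.transform import Rotation as Ro
st=env.state(); w=env.read_camera('wrist'); m=env.camera_model('wrist'); V=wview(st,m)
C=np.array([567.8,-148.5]);a=0.02
def tov(p): d=p[:2]-C; return np.array([np.cos(a)*d[0]+np.sin(a)*d[1],-np.sin(a)*d[0]+np.cos(a)*d[1]])
for z in (29,33,37): print('roller',z,tov(atz(m,(388,92),z,V)).round(1))
print('axis',tov(atz(m,(313,139),60,V)).round(1))
crop=(230,40,480,240);sc=3
x0,y0,x1,y1=crop; im=cv2.resize(w[y0:y1,x0:x1],None,fx=sc,fy=sc,interpolation=cv2.INTER_CUBIC)
# circle of radius 50 and 30 about axis at z 36
for z,col in((36,(255,0,0)),):
  for R in (50,30):
    t=np.linspace(0,2*np.pi,120); P=np.c_[C[0]+R*np.cos(t),C[1]+R*np.sin(t),0*t+z]
    p=((cam2pix(m,P,V)-[x0,y0]+.5)*sc-.5).round().astype(np.int32); cv2.polylines(im,[p],True,col,1)
# vise +y angle marks
for k in (-.5,0,.5):
    t=np.pi/2+a+k; P=np.array([[C[0]+r*np.cos(t),C[1]+r*np.sin(t),36] for r in (25,65)])
    p=((cam2pix(m,P,V)-[x0,y0]+.5)*sc-.5).round().astype(np.int32); cv2.polylines(im,[p],False,(0,0,255),1)
save(im,'s.png')
print([(d['xyz'],d['confidence']) for d in env.landmark_of('roller','wrist')])
```

```text
roller 29 [-0.9 60.1]
roller 33 [-1.2 59.2]
roller 37 [-1.5 58.3]
axis [-1.3  0.8]
[([560.9, -86.4, 29.4], 0.96)]
```

View pics/s.png

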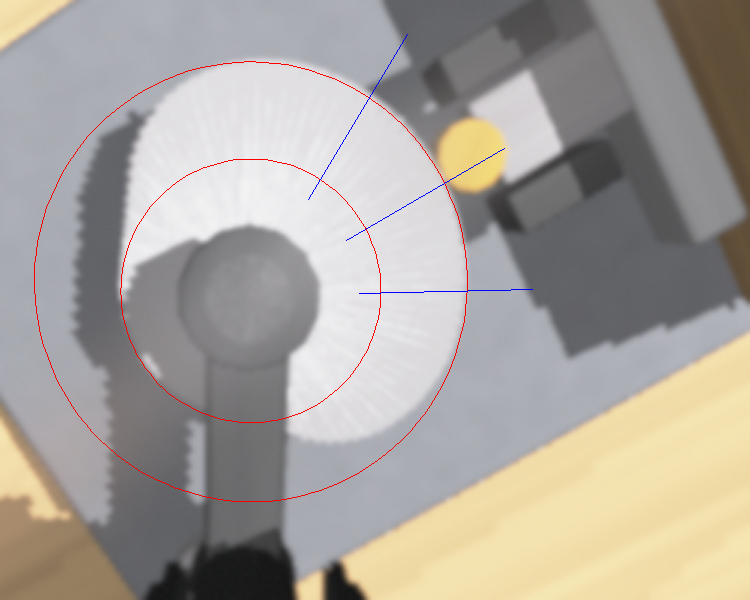

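The roller axis is on the r=50 dwell arc. The cam outline leaves that circle about 0.5 rad clockwise of the roller, so it sits mid-dwell, which agrees with 2.3 rad since driving began at 5.80−3.5. I let go and lift away.

```bash
python3 -m pendant '[0,-0.003,0,0,0.3, 0,0,0,0,0.1, 0,0,0,0,0.1, 0,0,0,0,0.1]' >/dev/null; python3 f.py
python3 -m pendant '[0,0,-0.03,0,0.1, 0,0,-0.1,0,0.1, 0,0,-0.15,0,0.1, 0,0,-0.15,0,0.1, 0,0,-0.1,0,0.1, -0.12,0,0,0,0.1, -0.12,0,0,0,0.1, 0,0,0,0,0.1]'
python3 - <<'E'
from h import *
st=env.state(); w=env.read_camera('wrist'); m=env.camera_model('wrist'); V=wview(st,m); save(w,'u_w.png')
s=env.read_camera('scene'); save(s,'u_s.png',(240,180,360,300),5); save(s,'u_sf.png'); t=env.read_camera('top'); save(t,'u_t.png')
for c in('wrist','scene'):
  for n in('roller','handle_top','board','bushing'): print(c,n,[(np.round(d['xyz'],1).tolist(),round(d['confidence'],2)) for d in env.landmark_of(n,c)][:3])
E
```

```text
t20.90 R 64.1 th 5.787 psi-th+pi -0.008 z 72.5 Frad -0.1 Ftan -0.8 Fz 0.6 Mz 0.05 q6 -1.45 op 0.453
t: 21.9
eef_pos: [709.4, -226.6, 283.5]
tcp_rot: [-3.141, -0.001, 2.637]
ft_force: [-0.2, -0.1, 0.1]
opening: 0.453
wrist roller [([563.0, -89.5, 31.6], 0.76)]
wrist handle_top [([624.0, -184.6, 105.8], 0.82)]
wrist board [([762.8, -213.9, 0.4], 0.2)]
wrist bushing [([632.8, -198.5, 11.9], 0.56)]
scene roller []
scene handle_top []
scene board [([443.3, 435.3, -1.7], 0.94), ([597.8, 545.6, 1.7], 0.93), ([664.9, 394.7, -2.3], 0.52)]
scene bushing [([630.8, -195.9, 10.1], 0.44)]
```

View pics/u_w.png

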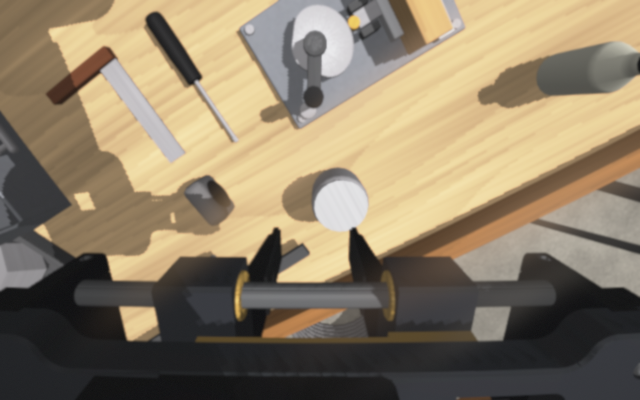

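View pics/u_s.png

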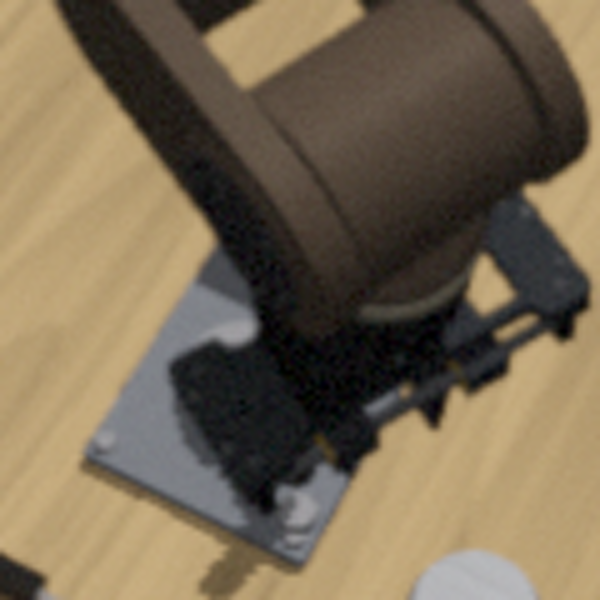

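```bash
python3 -m pendant '[0.1,0,-0.05,0,0.1, 0.12,0.06,-0.05,0,0.1, 0.1,0.06,0,0,0.1, 0,0,0,0,0.1]'
python3 - <<'E'
from h import *
st=env.state(); w=env.read_camera('wrist'); m=env.camera_model('wrist'); V=wview(st,m)
save(overlay(w,m,V,(566.5,-148,0.02),(180,40,480,260),2.6),'v_w.png')
for n in('roller','handle_top','board'): print(n,[(np.round(d['xyz'],1).tolist(),round(d['confidence'],2)) for d in env.landmark_of(n,'wrist')][:3])
E
```

```text
t: 22.95
eef_pos: [618.0, -119.3, 325.9]
tcp_rot: [3.141, 0.001, 2.64]
ft_force: [0.2, 0.2, 0.2]
opening: 0.449
roller [([562.4, -86.8, 31.1], 0.94)]
handle_top [([620.4, -184.6, 105.4], 0.74)]
board [([558.3, -21.1, 10.5], 0.58)]
```

View pics/v_w.png

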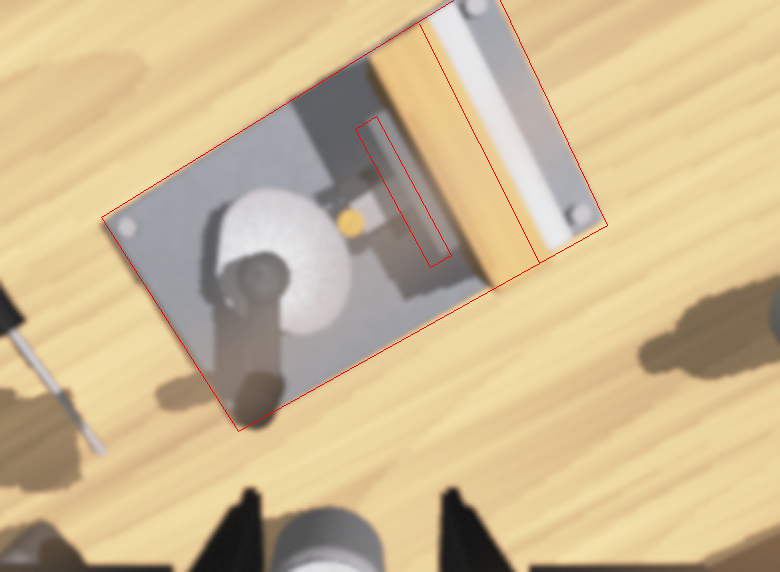

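The wrist view shows the board flat against the fence and the jaw advanced about 8 mm against it. The roller at (350,223) in the crop is on the large-radius arc, and the crank has stayed put. I hand the job in.

```bash
python3 -c "
from h import *
print(env.state()['ft_force'].round(1)); print(env.job_done(), env.state()['t'])"
```

```text
[ 1.1 -0.   0.2]
the job is handed in; nothing more can be done
the job is handed in; nothing more can be done
```

The board is standing on edge in the vise, clamped against the fence, and stayed clamped after I let go of the handle. I handed the job in at about 23 s; no verdict was reported.

- **Placing the board:** I set it down at about (561 to 564, −26), with the deck contact felt at about 8 N. The contact came about 2.5 mm higher than I expected. After release, the network put its underside at 11–14 mm, so it is down on the deck.
- **Turning the crank:** I moved the handle counter-clockwise in a loose cage of the fingers, without gripping it. Driving began at about 3.5 rad. The load peaked at about 14 N in single moving readings, a bit above the stated 8–12 N and below the 24 N limit. It fell to 3.3 N at rest at 5.80 rad, about 2.3 rad after driving began. I never reached the stop.
- **Last checks:** The handle stayed in place after release, the jaw is against the board, and the board is flat on the fence. Force on the arm was about zero. The roller is on the cam's full-radius arc, about 0.5 rad before that arc ends.
- **Disagreements:** Camera readings of the roller's y came out at 58–61 mm against the nominal 58 mm. That is within calibration error, so they cannot confirm the 0.5 mm tolerance. I judged the dwell from the crank angle, the drop in load and the cam outline. The network's board position at the end (558, −21) is a few mm off. I did not re-measure the bystanders individually, but the arm felt no other contacts.

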